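# Balance the weighted beams on their pivot stands and cap them

### The arm

A 6-joint arm with a two-finger parallel gripper is mounted at the origin on a cart in front of the work surface, level with it; the furniture and walls round the work are solid. World frame = base frame: x ahead of the robot, y to its left, z up, the work surface at z = 0. Lengths are in m, angles in rad, forces in N, time in s.
With the tool pointing down it reaches from about 0.3 to 0.775 m from the base axis. Payload 14.6 kg.
Tool frame: the origin (TCP) lies midway between the tips of the shut fingers; the grasp point (between the pads) lies 19 mm behind it; z points along the fingers, y is the line along which they close (so a half turn about z gives the same grasp; the last joint's range is limited). The gripper opens to 94 mm and grips with 3 to 60 N. Pads are 16 mm wide; open, the fingers measure 119 mm over their backs; the gripper's body (75 mm by 177 mm) begins 78 mm behind the grasp point.
Start: joints at [1.071, 0.3, 1.521, -0, 1.321, -0.067], TCP at [0.231, 0.499, 0.205] pointing down, gripper open.
Joint ranges: [-3.03, 3.03], [-0.79, 2.21], [0.23, 2.52], [-1.04, 4.18], [0, 3.07], [-2.55, 2.55]. Speed limits (rad/s): [2.22, 2.22, 2.57, 3.14, 3.14, 3.14].

### API

Orientations are given as [roll, pitch, yaw] about the fixed x, y, z axes, in that order (R = Rz(yaw) Ry(pitch) Rx(roll)).
In Python, from station import telemetry, optics, ctrl gives the robot as it stands.
- The arm moves only by the tool carry_out, never from a script. Its argument "plan" is a list that holds one entry, the list of rows, each a list of 7 numbers: the shift along the tool's x, y, z in mm, then the turn, a rotation vector about the tool's x, y, z in rad, then the finger opening in mm, from 0 to 94. A call has 1 to 20 rows; each row shifts and turns the commanded pose from where the row before left it, along the tool's axes as they then stand; what a row does not reach is not made up. A row lasts 1/12 s, in which the tool goes at most 41.7 mm and 7.16 degrees, less where a joint would pass 70% of its speed; a pose out of reach is approached as far as the arm can. A call with a gripper value outside its range is refused whole. The fingers move at their own pace and stop on an object; "squeeze" is the grip in N (left out, the last holds). Time passes only in rows, so rows that do not move let the fingers close. It gives the time, the measured TCP pose, the force, the opening and the grip force at its end, in the units of the state.
- telemetry.get_obs(): the state, without advancing time (a new reading comes with each control period).
- optics.camera(name): name is "side" or "top"; returns a dict with "pixels" (480x640x3 uint8, red, green, blue), "intrinsics" (3x3 intrinsics, pixels), "dist_coeffs" ([k1, k2, p1, p2, k3] as OpenCV has them; the pictures are not rectified), "origin" and "rotation" of the camera in the world. Camera axes: x right, y down, z forward; pixel columns grow to the right and rows downward; lengths in m; the calibration is good to about 2 mm. A picture is of the moment at which its call begins. There is no depth.
- ctrl.hand_in(): hands the job in; it is judged then, once.
The state is a dict: "time_s": time; "qpos": joint angles; "joint_vel": joint speeds; "tau": joint torques, N m; "ee_pos": TCP position; "eef_rot": TCP orientation; "force": force on the tool from outside, world axes, zero at the start; "moment": the same for the moment, N m; "grip_width": finger opening in m; "grip_force": force on a finger pad.
Only numpy, scipy, OpenCV 4.12 (cv2) and the standard library are available. Lean on these libraries where they do the work, as an engineer would, in place of code of your own. Each camera call takes 0.05 s, during which the arm holds its last target. There are 200 camera calls.

### The job

Find the balance point of every weighted beam on the bench: lay each one between the cheeks of its own pivot stand on the grey rack, in any order and either way round, so that it stays level by itself on the narrow bearing edge. Some caps stand shut or half shut: swing those you need well open first, and leave them open until all the beams are balanced and let go; then swing the cap of each loaded stand fully shut over its beam, with the beams still level. Do not shift the weights on the beams, and leave the relay, the motor and the solder spool where they are.

Things in the scene. Friction and masses are not known exactly. Their poses are not given: they have to be found in the camera images.
- rack: Grey rack, fixed: base plate 150 (x) x 300 (y) x 12 mm with three like pivot stands 100 mm apart along y. Origin under its middle; x is the way balanced beams lie, y to its left, z up. Under each beam runs a spine 100 mm long (x), only 12 mm wide (y), its top 8 mm below the bearing edge: an unbalanced beam tips about 0.16 rad and rests on the spine's end. Beside the spine it is open down to the plate.
- pivot_1 (a point): Left pivot stand. Point: middle of its bearing edge, 50 mm above the bench: a flat steel edge 9 mm wide (rack's x), 26 mm long (y). Axes as the rack's. Two cheeks, 22 mm long (x), stand on both sides of it 28 mm apart and rise 10 mm above the edge; their outer faces are 22 mm from the middle. The hinge axis of its cap runs along x at y = +23 mm, z = +11 mm from this point.
- pivot_2 (a point): Middle of the bearing edge of the middle pivot stand; make, sizes and axes as pivot_1.
- pivot_3 (a point): Middle of the bearing edge of the right pivot stand; make, sizes and axes as pivot_1.
- cap_1 (a joint): Angle (rad) of the hinged upper half (cap) of the left stand: 0 shut and seated on the cheeks, up to 1.85 standing open towards the rack's +y. 20 mm wide (x); reaches 45 mm from the hinge axis, with a 12 mm thumb tab beyond (5 mm thick). Shut, its flat top is 24 mm and the tab's underside 19 mm above the edge, with 3 mm free above a beam. Stays where left (0.03 N m of friction).
- cap_2 (a joint): Angle (rad) of the cap of the middle stand, as cap_1.
- cap_3 (a joint): Angle (rad) of the cap of the right stand, as cap_1.
- beam_a_mid (a point): Balance beam a (may be absent): a straight aluminium bar 200 mm long (its x), 20 mm wide (y), 16 mm high (z), 150 g, that carries a dark steel weight block (24 x 20 x 17 mm, small brass screw on top) on its upper face. Origin at the middle of the bar alone, half-way up. The three beams are alike but for the weight. Held off its balance point it droops unless gripped firmly (60 N is safe).
- weight_a (a joint): Where the weight of beam a sits: distance (m) along the beam's x of the weight's centre from the bar's middle, + or -. It is screwed tight and moves only if forced (80 N). Its mass is unknown, differs for each and lies between about 72 and 180 g, so the balance point lies 0.32 to 0.55 of this distance from the middle, on the weight's side.
- beam_b_mid (a point): Balance beam b (may be absent): a straight aluminium bar 200 mm long (its x), 20 mm wide (y), 16 mm high (z), 150 g, that carries a dark steel weight block (24 x 20 x 17 mm, small brass screw on top) on its upper face. Origin at the middle of the bar alone, half-way up. The three beams are alike but for the weight. Held off its balance point it droops unless gripped firmly (60 N is safe).
- weight_b (a joint): Where the weight of beam b sits: distance (m) along the beam's x of the weight's centre from the bar's middle, + or -. It is screwed tight and moves only if forced (80 N). Its mass is unknown, differs for each and lies between about 72 and 180 g, so the balance point lies 0.32 to 0.55 of this distance from the middle, on the weight's side.
- beam_c_mid (a point): Balance beam c (may be absent): a straight aluminium bar 200 mm long (its x), 20 mm wide (y), 16 mm high (z), 150 g, that carries a dark steel weight block (24 x 20 x 17 mm, small brass screw on top) on its upper face. Origin at the middle of the bar alone, half-way up. The three beams are alike but for the weight. Held off its balance point it droops unless gripped firmly (60 N is safe).
- weight_c (a joint): Where the weight of beam c sits: distance (m) along the beam's x of the weight's centre from the bar's middle, + or -. It is screwed tight and moves only if forced (80 N). Its mass is unknown, differs for each and lies between about 72 and 180 g, so the balance point lies 0.32 to 0.55 of this distance from the middle, on the weight's side.
- relay: Bystander: white plug-in relay, 22 x 28 x 38 mm, origin under its middle. It stands close in front of the black fume extractor, a fixed box about 240 mm long and 235 mm high between the rack and the left end of the bench: carry things over it or round its front.
- motor: Bystander: small geared motor on a brass plate, 82 x 41 x 26 mm, origin on its underside.
- spool: Bystander: solder spool with green flanges, 63 x 69 x 90 mm, origin under its middle.

How it is judged:
By the outcome, as a careful person would: the job done as asked, in the order asked, and still so for the second after the job is handed in, with the robot touching nothing.
Of beam_a, beam_b, beam_c only 2 to 3 are there at a start; the rules pass over those that are not, and their reading is None.
At some moment in a run one of beam_a, beam_b, beam_c may be knocked a few centimetres aside while the robot is not near it.
It also fails if it takes over 210 s, if anything falls off the work surface, if the arm or the gripper's body presses on something with over 40 N, if the wrist force passes 120 N, or if a joint passes its speed limit or range.

## Working session

There is one attempt and no reset: what is moved stays moved. The work goes in short steps, Python scripts to look and compute and a tool call to move; the robot and the scene stay as the last step left them, time stands still between calls to the robot, and variables do not carry over. Pictures are saved under pics/ and viewed, at most 14 in all, crops included, and the job is handed in when it is done.

Besides the shell and the picture viewer there is one more tool, called as name(argument=value, ...), one argument or row to a line, values as JSON. carry_out: Moves the arm, as the interface text tells. Its arguments: {"type":"object","properties":{"plan":{"type":"array","items":{"type":"array","items":{"type":"array","items":{"type":"number"}}}},"squeeze":{"type":"number"}},"required":["plan"]}

```bash
mkdir -p pics; ls; cat > h.py <<'E'
import numpy as np, cv2
from station import telemetry, optics, ctrl
def shot(n,save=None):
    c=optics.camera(n)
    if save: cv2.imwrite('pics/'+save,c['pixels'][:,:,::-1])
    return c
def ray(c,uv):
    p=cv2.undistortPoints(np.array(uv,float).reshape(-1,1,2),np.array(c['intrinsics']),np.array(c['dist_coeffs'])).reshape(-1,2)
    d=np.c_[p,np.ones(len(p))]@np.array(c['rotation']).T
    return np.array(c['origin']),d
def plane(c,uv,z):
    o,d=ray(c,uv); return o+d*((z-o[2])/d[:,2])[:,None]
def proj(c,P):
    R=np.array(c['rotation']);t=-R.T@np.array(c['origin'])
    return cv2.projectPoints(np.array(P,float).reshape(-1,1,3),cv2.Rodrigues(R.T)[0],t,np.array(c['intrinsics']),np.array(c['dist_coeffs']))[0].reshape(-1,2)
E
python3 - <<'E'
from h import *
for n in('top','side'):
    c=shot(n,n+'0.png');print(n,c['origin'],c['rotation'],c['intrinsics'],c['dist_coeffs'])
print(telemetry.get_obs())
E
```

```text
pics
top [0.45565133 0.02294562 1.0788838 ] [-3.04967582 -0.00396438 -1.55413217] [[446.7502534    0.         315.12552405]
 [  0.         446.7502534  238.0899506 ]
 [  0.           0.           1.        ]] [-0.01830631  0.          0.          0.          0.        ]
side [0.07064931 1.26204778 0.83819182] [-2.08586378  0.01721398 -2.77860741] [[550.01678193   0.         317.6540401 ]
 [  0.         550.01678193 236.97918939]
 [  0.           0.           1.        ]] [-0.13535727  0.          0.          0.          0.        ]
{'time_s': 0.1, 'qpos': array([ 1.07139575e+00,  3.00388256e-01,  1.52148474e+00,  2.53236537e-05,
        1.32070855e+00, -6.65666773e-02]), 'joint_vel': array([ 0.00118123, -0.00064949, -0.00205156,  0.0007598 , -0.00169893,
        0.00018063]), 'tau': array([ 1.90707637e-03, -5.32645547e+01, -3.53282762e+01,  7.09290197e-02,
        2.34800298e-02, -3.74457125e-05]), 'ee_pos': array([0.23056764, 0.49909229, 0.20497253]), 'eef_rot': array([-3.14060758e+00, -9.02541589e-05,  2.70875243e+00]), 'force': array([-0.2777036 , -0.67837903, -0.52610627]), 'moment': array([ 0.02005471, -0.00639883,  0.00388515]), 'grip_force': 0.0, 'grip_width': 0.0940395834524714}
```

View pics/top0.png

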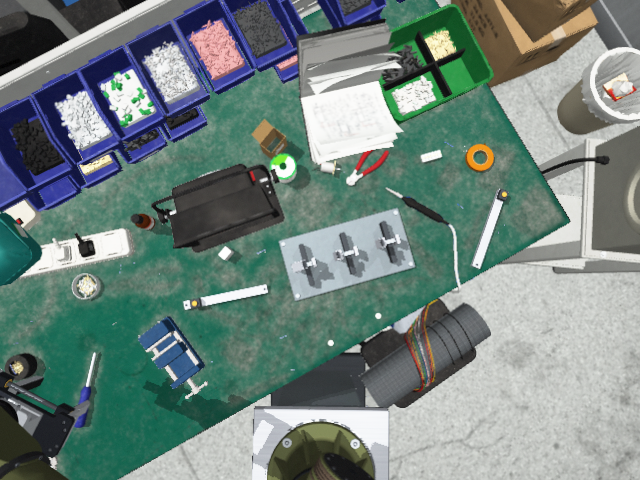

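View pics/side0.png

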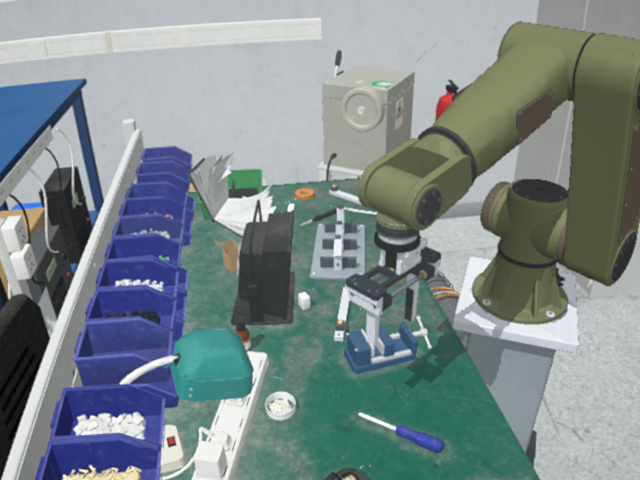

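The top view shows two beams: one at (226,297) with its weight at the left end, near (194,303), and one at (490,228) with its weight at the top, near (503,195). The rack is centred near (347,253) and the relay is at (225,253). In the side view the arm hides little of the rack. Next I'll zoom in.

```bash
sed -i "s/    return c$/    from scipy.spatial.transform import Rotation as Ro\n    r=np.array(c['rotation'])\n    if r.size==3: c['rotation']=Ro.from_euler('xyz',r.ravel()).as_matrix()\n    return c/" h.py
python3 - <<'E'
from h import *
t=shot('top');s=shot('side')
a=cv2.resize(t['pixels'][195:315,265:425],(800,600),interpolation=cv2.INTER_CUBIC)
b=cv2.resize(s['pixels'][195:345,295:395],(400,600),interpolation=cv2.INTER_CUBIC)
cv2.imwrite('pics/r1.png',a[:,:,::-1]);cv2.imwrite('pics/r2.png',b[:,:,::-1])
b1=cv2.resize(t['pixels'][275:320,175:275],(800,360),interpolation=cv2.INTER_CUBIC)
b2=cv2.resize(np.rot90(t['pixels'][180:275,465:515]).copy(),(456,240),interpolation=cv2.INTER_CUBIC)
m=np.zeros((600,800,3),np.uint8);m[:360]=b1;m[360:,:456]=b2;cv2.imwrite('pics/b.png',m[:,:,::-1])
print(proj(t,[0.231,0.499,0.205]),proj(s,[0.231,0.499,0.205]))
px=t['pixels'].astype(int);w=((px.min(2)>150)&(px.max(2)-px.min(2)<40)).astype(np.uint8)
for x0,y0,x1,y1 in((178,280,275,315),(465,180,515,275)):
    q=np.argwhere(w[y0:y1,x0:x1])[:,::-1]+[x0,y0]
    r=cv2.minAreaRect(q.astype(np.float32));P=plane(t,cv2.boxPoints(r),0.016);print(r,P.round(4),np.linalg.norm(np.roll(P,1,0)-P,axis=1))
print(plane(t,[[194,303],[503,195]],0.033))
# rack corners
print(plane(t,[[281,241],[397,209],[413,268],[295,299]],0.012))
E
```

```text
[[ 62.76477435 392.58455294]] [[391.12016801 331.50193879]]
((225.01512145996094, 296.5738220214844), (9.067605018615723, 84.94913482666016), 78.40782928466797) [[0.4    0.3309 0.016 ]
 [0.4435 0.1355 0.016 ]
 [0.4227 0.1307 0.016 ]
 [0.3793 0.3258 0.016 ]] [0.02131883 0.2002226  0.02136933 0.19987748]
((493.0, 231.5), (85.0, 42.0), 90.0) [[ 0.6796 -0.3577  0.016 ]
 [ 0.6816 -0.4604  0.016 ]
 [ 0.4758 -0.4553  0.016 ]
 [ 0.4742 -0.3545  0.016 ]] [0.20542168 0.10263915 0.20585414 0.10081954]
[[ 0.39602062  0.29903601  0.033     ]
 [ 0.66290748 -0.42578238  0.033     ]]
[[ 0.54565603  0.10200355  0.012     ]
 [ 0.62799412 -0.17626497  0.012     ]
 [ 0.48631588 -0.21452091  0.012     ]
 [ 0.40835491  0.06561041  0.012     ]]
```

View pics/r1.png

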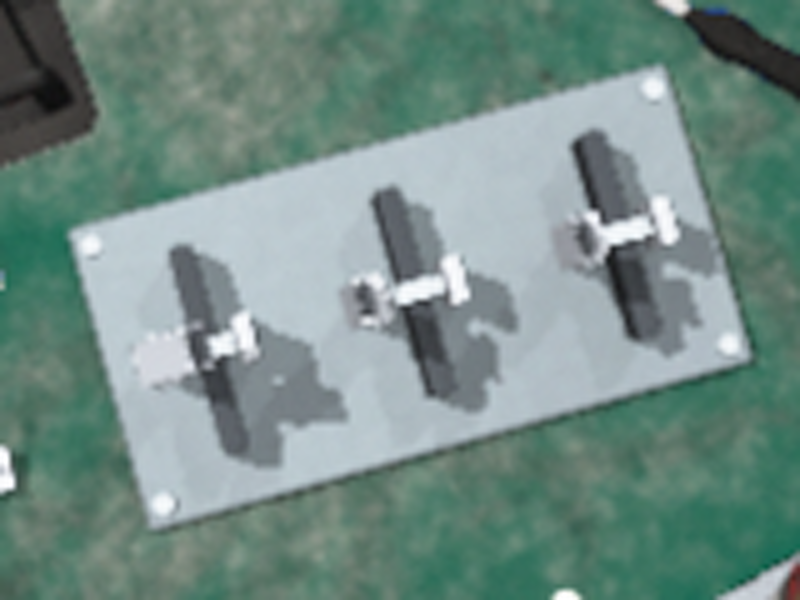

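View pics/r2.png

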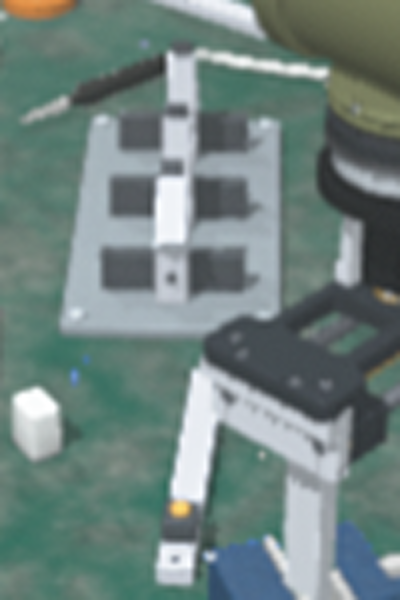

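View pics/b.png

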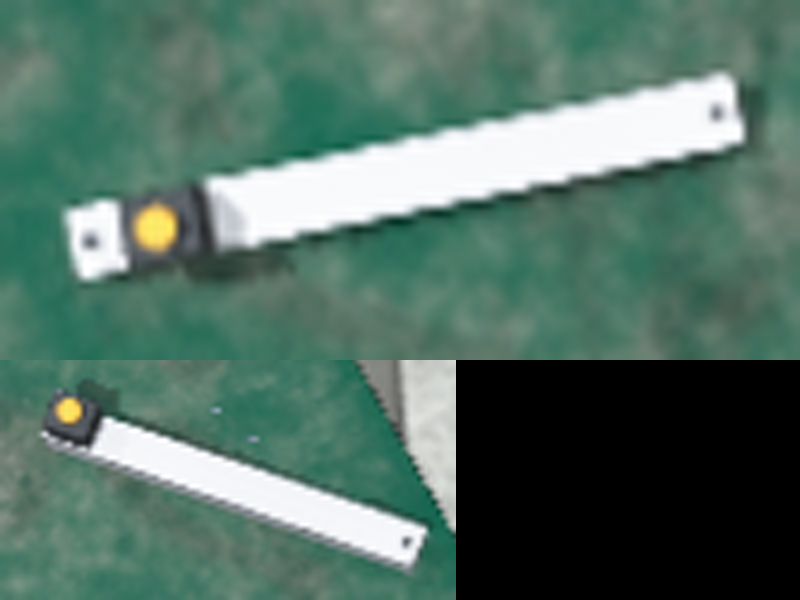

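The crops show that none of the three caps covers its bearing edge. The caps lie on the left (+y) side, and their exact angles still need working out. Beam 1 has a length of 200 mm, as it should, with its screw at (194,303).

```bash
python3 - <<'E'
from h import *
t=shot('top');s=shot('side');px=t['pixels'].astype(int)
# rack plate by hull of grey in region
hsv=cv2.cvtColor(t['pixels'],cv2.COLOR_RGB2HSV);g=cv2.cvtColor(t['pixels'],cv2.COLOR_RGB2LAB).astype(int)
m=((hsv[...,1]<70)&(hsv[...,2]>110)).astype(np.uint8)
z=np.zeros_like(m);z[200:310,272:422]=m[200:310,272:422]
n,l,st,ce=cv2.connectedComponentsWithStats(z);k=1+np.argmax(st[1:,4])
r=cv2.minAreaRect(np.argwhere(l==k)[:,::-1].astype(np.float32));P=plane(t,cv2.boxPoints(r),.012)
P=P[:,:2];e=np.roll(P,-1,0)-P;print('rack',P.mean(0),np.linalg.norm(e,axis=1),[np.arctan2(*v[::-1]) for v in e])
C=P.mean(0);L=max(e,key=np.linalg.norm);L=L*np.sign(L[1]);yaw=np.arctan2(-L[0],L[1]);print('yaw',yaw)
R=np.array([[np.cos(yaw),-np.sin(yaw)],[np.sin(yaw),np.cos(yaw)]])
w=lambda x,y,zz:np.r_[C+R@[x,y],zz]
for i,y in enumerate((.1,0,-.1)):
    print('piv',i+1,w(0,y,.05).round(4),'edge r1',((proj(t,w(0,y,.05))-[265,195])*5).round(),'cheekR',((proj(t,w(0,y-.022,.06))-[265,195])*5).round(),'cheekL',((proj(t,w(0,y+.022,.06))-[265,195])*5).round())
    for th in(.8,1.1,1.4,1.6,1.85):
        q=w(0,y+.023-.057*np.cos(th),.061+.057*np.sin(th));print(th,((proj(t,q)-[265,195])*5).round(),((proj(s,q)-[295,195])*4).round())
# beam 2
wm=((px.min(2)>170)&(px.max(2)-px.min(2)<30)).astype(np.uint8);z=np.zeros_like(wm);z[185:272,468:512]=wm[185:272,468:512]
n,l,st,ce=cv2.connectedComponentsWithStats(z);k=1+np.argmax(st[1:,4]);q=np.argwhere(l==k)[:,::-1].astype(np.float32)
r=cv2.minAreaRect(q);P=plane(t,cv2.boxPoints(r),.016);print(r,P.round(4))
y=((hsv[...,0]>15)&(hsv[...,0]<32)&(hsv[...,1]>130)&(hsv[...,2]>130))
for x0,y0,x1,y1 in((178,280,275,315),(480,180,515,275)):
    c=np.argwhere(y[y0:y1,x0:x1])[:,::-1].mean(0)+[x0,y0];print('screw',c,plane(t,[c],.035))
E
```

```text
rack [ 0.5173461  -0.05554919] [0.36070786 0.26144505 0.35281569 0.26082339] [np.float64(-1.553200307212843), np.float64(3.13677890153541), np.float64(1.5867939157879942), np.float64(0.025395210631870935)]
yaw 0.01759601958205344
piv 1 [0.5156 0.0444 0.05  ] edge r1 [[197. 290.]] cheekR [[245. 289.]] cheekL [[149. 289.]]
0.8 [[233. 283.]] [[141. 159.]]
1.1 [[201. 282.]] [[135. 156.]]
1.4 [[163. 281.]] [[127. 160.]]
1.6 [[137. 281.]] [[121. 167.]]
1.85 [[105. 281.]] [[114. 180.]]
piv 2 [ 0.5173 -0.0555  0.05  ] edge r1 [[414. 290.]] cheekR [[464. 289.]] cheekL [[368. 289.]]
0.8 [[461. 283.]] [[186.  95.]]
1.1 [[432. 282.]] [[180.  91.]]
1.4 [[395. 281.]] [[173.  94.]]
1.6 [[369. 281.]] [[168. 100.]]
1.85 [[336. 281.]] [[162. 112.]]
piv 3 [ 0.5191 -0.1555  0.05  ] edge r1 [[631. 290.]] cheekR [[682. 288.]] cheekL [[586. 288.]]
0.8 [[689. 283.]] [[226.  37.]]
1.1 [[662. 281.]] [[220.  32.]]
1.4 [[627. 281.]] [[214.  35.]]
1.6 [[601. 281.]] [[210.  40.]]
1.85 [[568. 281.]] [[204.  51.]]
((487.53204345703125, 232.03289794921875), (8.582601547241211, 73.62968444824219), 19.17900848388672) [[ 0.4946 -0.3533  0.016 ]
 [ 0.6638 -0.4149  0.016 ]
 [ 0.6573 -0.4345  0.016 ]
 [ 0.4882 -0.3726  0.016 ]]
screw [194.09090909 302.90909091] [[0.39634722 0.29830548 0.035     ]]
screw [504. 194.] [[ 0.6649709  -0.42738134  0.035     ]]
```

```bash
python3 - <<'E'
from h import *
t=shot('top');s=shot('side')
P=plane(t,[[279,241.4],[398,208.2],[415.4,266.6],[295,300.6]],.012)[:,:2]
print(P,np.linalg.norm(np.roll(P,-1,0)-P,axis=1))
C=P.mean(0);L=P[0]+P[3]-P[1]-P[2];X=P[0]-P[3]+P[1]-P[2];yaw=np.arctan2(-L[0],L[1]);print(C,yaw,np.arctan2(X[1],X[0]))
R=np.array([[np.cos(yaw),-np.sin(yaw)],[np.sin(yaw),np.cos(yaw)]])
w=lambda x,y,zz:np.r_[C+R@[x,y],zz]
f=lambda q:((proj(t,q)-[265,195])*5).round().ravel()
g=lambda q:((proj(s,q)-[295,195])*4).round().ravel()
for i,y in enumerate((.1,0,-.1)):
    print('piv',i+1,w(0,y,.05).round(4),'edge',f(w(0,y,.05)),'cheekR',f(w(0,y-.022,.06)),'cheekL',f(w(0,y+.022,.06)),'spine',f(w(.05,y,.042)),f(w(-.05,y,.042)))
    for th in(.8,1.1,1.4,1.6,1.85):
        q=w(0,y+.023-.057*np.cos(th),.061+.057*np.sin(th));print(th,f(q),g(q))
E
```

```text
[[ 0.54461278  0.10677198]
 [ 0.62999094 -0.17868727]
 [ 0.48974803 -0.22027813]
 [ 0.40459513  0.06553306]] [0.29795371 0.14628012 0.29822651 0.14596435]
[ 0.51723672 -0.05666509] 0.29009106478014074 0.28736524979239864
piv 1 [0.4886 0.0392 0.05  ] edge [208. 349.] cheekR [254. 335.] cheekL [161. 361.] spine [179. 246.] [237. 454.]
0.8 [243. 335.] [175. 161.]
1.1 [212. 342.] [174. 159.]
1.4 [176. 352.] [173. 163.]
1.6 [150. 359.] [172. 171.]
1.85 [119. 368.] [171. 184.]
piv 2 [ 0.5172 -0.0567  0.05  ] edge [417. 290.] cheekR [464. 276.] cheekL [372. 302.] spine [386. 188.] [445. 395.]
0.8 [462. 273.] [180.  94.]
1.1 [434. 280.] [179.  90.]
1.4 [399. 289.] [179.  94.]
1.6 [374. 296.] [178. 101.]
1.85 [342. 305.] [177. 113.]
piv 3 [ 0.5458 -0.1525  0.05  ] edge [624. 232.] cheekR [674. 217.] cheekL [582. 243.] spine [591. 131.] [652. 337.]
0.8 [681. 212.] [185.  33.]
1.1 [655. 218.] [184.  29.]
1.4 [621. 227.] [184.  32.]
1.6 [596. 234.] [183.  38.]
1.85 [564. 243.] [182.  49.]
```

The measured rack is 298 × 146 mm (true size 300 × 150), and the projected edges and spines match the picture. Caps 2 and 3 stand about fully open (1.85). Cap 1 is only part open and I don't need it, since there are only two beams. Next I move above the left beam, gripping just past its middle on the side away from the weight.

carry_out(
  plan=[
    [[0,0,0,0,0,0.115,45],[0,0,0,0,0,0.115,45],[0,0,0,0,0,0.115,45],[0,0,0,0,0,0.115,45],[0,0,0,0,0,0.115,45],[0,0,0,0,0,0.115,45],[0,0,0,0,0,0.115,45],[0,0,0,0,0,0.115,45],[-30.7,11.8,0,0,0,0,45],[-30.7,11.8,0,0,0,0,45],[-30.7,11.8,0,0,0,0,45],[-30.7,11.8,0,0,0,0,45],[-30.7,11.8,0,0,0,0,45],[-30.7,11.8,0,0,0,0,45],[-30.7,11.8,0,0,0,0,45],[-30.7,11.8,0,0,0,0,45],[-30.7,11.8,0,0,0,0,45],[-30.7,11.8,0,0,0,0,45],[0,0,0,0,0,0,45],[0,0,0,0,0,0,45]],
  ],
)

```text
time_s: 2.07
ee_pos: [0.4128, 0.2241, 0.2054]
eef_rot: [-3.142, -0.0, 1.786]
force: [-1.1, 0.8, 0.8]
grip_width: 0.0448
grip_force: 0.0
```

carry_out(
  plan=[
    [[0,0,25,0,0,0,45],[0,0,25,0,0,0,45],[0,0,25,0,0,0,45],[0,0,25,0,0,0,45],[0,0,25,0,0,0,45],[0,0,25,0,0,0,45],[0,0,25,0,0,0,45],[0,0,15,0,0,0,45],[0,0,12,0,0,0,45],[0,0,0,0,0,0,45],[0,0,0,0,0,0,45]],
  ],
)

```text
time_s: 2.98
ee_pos: [0.4117, 0.2257, 0.0034]
eef_rot: [-3.141, 0.0, 1.79]
force: [1.0, 0.2, 0.1]
grip_width: 0.0452
grip_force: 0.0
```

```bash
python3 - <<'E'
from h import *
o=telemetry.get_obs();print(o['ee_pos'],o['eef_rot'],o['force'],o['moment'])
t=shot('top');s=shot('side')
a=cv2.resize(t['pixels'][250:330,165:285],(600,400),interpolation=cv2.INTER_CUBIC)
cv2.imwrite('pics/g1.png',a[:,:,::-1])
hsv=cv2.cvtColor(t['pixels'],cv2.COLOR_RGB2HSV)
y=((hsv[...,0]>15)&(hsv[...,0]<32)&(hsv[...,1]>130)&(hsv[...,2]>130))
c=np.argwhere(y[280:315,178:275])[:,::-1].mean(0)+[178,280];print(c)
c=np.argwhere(y[180:275,480:515])[:,::-1].mean(0)+[480,180];print(c)
E
```

```text
[0.41173154 0.22574437 0.00344154] [-3.14071267e+00  1.16240959e-04  1.78988071e+00] [0.96916755 0.22583605 0.08697005] [-0.0753948   0.02050063  0.02224056]
[nan nan]
[504. 194.]<stdin>:8: RuntimeWarning: Mean of empty slice.
  ret = um.true_divide(
```

carry_out(
  plan=[
    [[0,0,0,0,0,0,12],[0,0,0,0,0,0,12],[0,0,0,0,0,0,12],[0,0,0,0,0,0,12],[0,0,0,0,0,0,12],[0,0,0,0,0,0,12],[0,0,0,0,0,0,12],[0,0,0,0,0,0,12]],
  ],
  squeeze=60,
)

```text
time_s: 3.75
ee_pos: [0.4124, 0.2251, 0.0037]
eef_rot: [3.141, -0.0, 1.789]
force: [-3.1, -0.9, 6.0]
grip_width: 0.0198
grip_force: 60.0
```

carry_out(
  plan=[
    [[0,0,-10,0,0,0,12],[0,0,-20,0,0,0,12],[0,0,-20,0,0,0,12],[0,0,-20,0,0,0,12],[0,0,-20,0,0,0,12],[0,0,-20,0,0,0,12],[0,0,-20,0,0,0,12],[0,0,-20,0,0,0,12],[0,0,0,0,0,0,12],[0,0,0,0,0,0,12],[0,0,0,0,0,0,12]],
  ],
)

```text
time_s: 4.67
ee_pos: [0.4117, 0.2248, 0.1524]
eef_rot: [-3.14, 0.0, 1.789]
force: [-0.1, 0.0, -2.4]
grip_width: 0.0196
grip_force: 60.0
```

```bash
python3 - <<'E'
from h import *
A=[]
for i in range(12):
    c=shot('side' if i else 'top','lift1.png' if i==1 else None);o=telemetry.get_obs();A.append(np.r_[o['force'],o['moment']])
A=np.array(A);print(A.mean(0).round(3),A.std(0).round(3),o['ee_pos'],o['eef_rot'])
E
python3 -c "
import cv2;a=cv2.imread('pics/lift1.png')[180:330,280:430];cv2.imwrite('pics/lift1c.png',cv2.resize(a,(600,600),interpolation=2))"
```

```text
[-0.046 -0.058 -2.778 -0.152  0.009  0.005] [0.461 0.449 0.417 0.032 0.025 0.037] [0.41226479 0.22505327 0.15339401] [-3.14150957e+00  1.93536237e-05  1.78881074e+00]
```

View pics/lift1c.png

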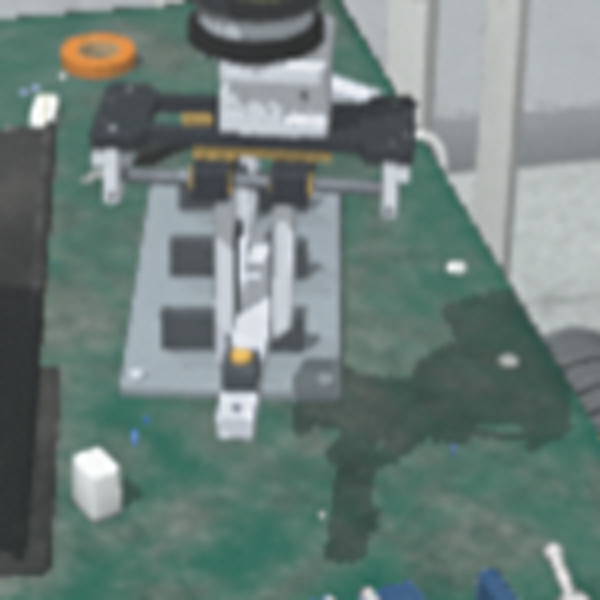

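The picture shows the beam held about level by the pads, with its weight towards the camera at about (240,370) in the crop. The lifted force of 2.78 N gives a weight of about 133 g. That puts the balance point near 0.47·69 = 32.5 mm from the middle, or about 38.5 mm from the grip. Next I carry it round to stand 2.

carry_out(
  plan=[
    [[-28.6,-6.3,0,0,0,0,12],[-28.6,-6.3,0,0,0,0,12],[-28.6,-6.3,0,0,0,0,12],[-28.6,-6.3,0,0,0,0,12],[-28.6,-6.3,0,0,0,0,12],[-28.6,-6.3,0,0,0,0,12],[-28.6,-6.3,0,0,0,0,12],[-28.6,-6.3,0,0,0,0,12],[-28.6,-6.3,0,0,0,0,12],[-28.6,-6.3,0,0,0,0,12],[0,0,0,0,0,0.1,12],[0,0,0,0,0,0.1,12],[0,0,0,0,0,0.1,12],[0,0,0,0,0,0.1,12],[0,0,0,0,0,0.1,12],[0,0,0,0,0,0.1,12],[0,0,0,0,0,0.1,12],[0,0,0,0,0,0.1,12],[0,0,0,0,0,0.1,12],[0,0,0,0,0,0.1,12]],
  ],
)

```text
time_s: 6.93
ee_pos: [0.4126, -0.0678, 0.1535]
eef_rot: [3.142, -0.0, 0.784]
force: [-0.5, -0.5, -3.2]
grip_width: 0.0196
grip_force: 60.0
```

carry_out(
  plan=[
    [[0,0,0,0,0,0.1,12],[0,0,0,0,0,0.1,12],[0,0,0,0,0,0.1,12],[0,0,0,0,0,0.1,12],[0,0,0,0,0,0.1,12],[0,0,0,0,0,0,12],[0,0,0,0,0,0,12],[0,0,0,0,0,0,12]],
  ],
)

```text
time_s: 7.6
ee_pos: [0.4127, -0.0678, 0.1535]
eef_rot: [3.142, -0.0, 0.292]
force: [-1.2, 0.1, -3.5]
grip_width: 0.0193
grip_force: 60.0
```

```bash
cat >> h.py <<'E'
def screw(c,box):
    x0,y0,x1,y1=box;hsv=cv2.cvtColor(c['pixels'],cv2.COLOR_RGB2HSV)[y0:y1,x0:x1]
    y=(hsv[...,0]>14)&(hsv[...,0]<33)&(hsv[...,1]>120)&(hsv[...,2]>120)
    n,l,st,ce=cv2.connectedComponentsWithStats(y.astype(np.uint8));return [(tuple((ce[i]+[x0,y0]).round(1)),int(st[i,4])) for i in range(1,n) if st[i,4]>3]
def tri(c1,u1,c2,u2):
    o1,d1=ray(c1,[u1]);o2,d2=ray(c2,[u2]);A=np.c_[d1[0],-d2[0]];k=np.linalg.lstsq(A,o2-o1,rcond=None)[0]
    p,q=o1+k[0]*d1[0],o2+k[1]*d2[0];return (p+q)/2,np.linalg.norm(p-q)
E
python3 - <<'E'
from h import *
A=[]
t=shot('top','c1t.png');s=shot('side','c1s.png')
for i in range(8):
    shot('top');o=telemetry.get_obs();A.append(np.r_[o['force'],o['moment']])
A=np.array(A);print(A.mean(0).round(3),o['ee_pos'],o['eef_rot'])
print(screw(t,(200,150,450,330)),screw(s,(290,150,460,330)))
E
```

```text
[ 0.153 -0.407 -2.728 -0.053  0.226 -0.015] [ 0.41262065 -0.06780149  0.15345368] [3.14157627e+00 3.64302311e-06 2.89013350e-01]
[((np.float64(347.9), np.float64(264.7)), 31), ((np.float64(428.8), np.float64(307.6)), 49)] [((np.float64(305.6), np.float64(190.9)), 25), ((np.float64(445.0), np.float64(287.4)), 9)]
```

```bash
python3 - <<'E'
from h import *
t=shot('top');s=shot('side')
a=screw(t,(300,240,380,290))[0][0];b=screw(s,(295,180,315,200))[0][0]
p,e=tri(t,a,s,b);o=telemetry.get_obs()['ee_pos'];d=(p-o);ps=.289;print(p,e,'along',d[:2]@[np.cos(ps),np.sin(ps)],'across',d[:2]@[-np.sin(ps),np.cos(ps)],'dz',d[2])
im=np.hstack([cv2.resize(t['pixels'][215:315,280:400],(480,400)),cv2.resize(s['pixels'][160:260,270:350],(320,400))]);cv2.imwrite('pics/c1.png',im[:,:,::-1])
E
```

```text
[ 0.5401679  -0.02098677  0.20983578] 0.11956905500065905 along 0.1355863388076665 across 0.008538237683382847 dz 0.05637423877975953
```

View pics/c1.png

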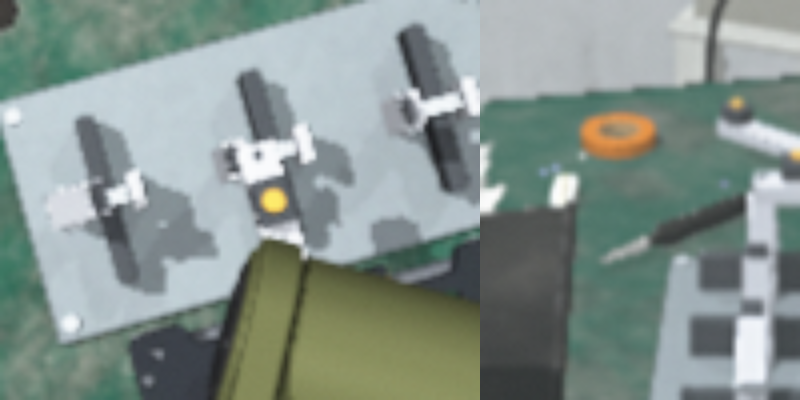

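The top crop shows the held beam's screw at (348,265). In the side view the screw is at the crop's edge, near (349,199). My mask had picked up the orange tape roll instead.

```bash
python3 - <<'E'
from h import *
t=shot('top');s=shot('side')
print(screw(s,(340,180,400,230)))
a=screw(t,(300,240,380,290))[0][0];o=telemetry.get_obs()['ee_pos'];ps=.289
f=lambda p:(p.round(4),'along',(p-o)[:2]@[np.cos(ps),np.sin(ps)],'across',(p-o)[:2]@[-np.sin(ps),np.cos(ps)],'z',(p-o)[2])
for q in screw(s,(340,180,400,230)): p,e=tri(t,a,s,q[0]);print(e,f(p))
print(f(plane(t,[a],.185)[0]))
E
```

```text
[]
(array([ 0.4858, -0.0458,  0.185 ]), 'along', np.float64(0.0764251663911223), 'across', np.float64(0.00018109895842746346), 'z', np.float64(0.03158447108046181))
```

carry_out(
  plan=[
    [[16.1,4.8,0,0,0,0,12],[16.1,4.8,0,0,0,0,12],[16.1,4.8,0,0,0,0,12],[16.1,4.8,0,0,0,0,12],[0,0,14,0,0,0,12],[0,0,14,0,0,0,12],[0,0,14,0,0,0,12],[0,0,14,0,0,0,12],[0,0,14,0,0,0,12],[0,0,10,0,0,0,12],[0,0,7,0,0,0,12],[0,0,0,0,0,0,12],[0,0,0,0,0,0,12]],
  ],
)

```text
time_s: 9.38
ee_pos: [0.48, -0.0679, 0.0666]
eef_rot: [3.142, 0.0, 0.289]
force: [-0.4, -0.2, -1.1]
grip_width: 0.0192
grip_force: 60.0
```

```bash
python3 - <<'E'
from h import *
t=shot('top');s=shot('side');print(telemetry.get_obs()['ee_pos'])
im=np.hstack([cv2.resize(t['pixels'][205:305,290:410],(480,400),interpolation=2),cv2.resize(s['pixels'][190:290,300:380],(320,400),interpolation=2)]);cv2.imwrite('pics/p1.png',im[:,:,::-1])
E
```

```text
[ 0.48025686 -0.06795705  0.06716517]
```

View pics/p1.png

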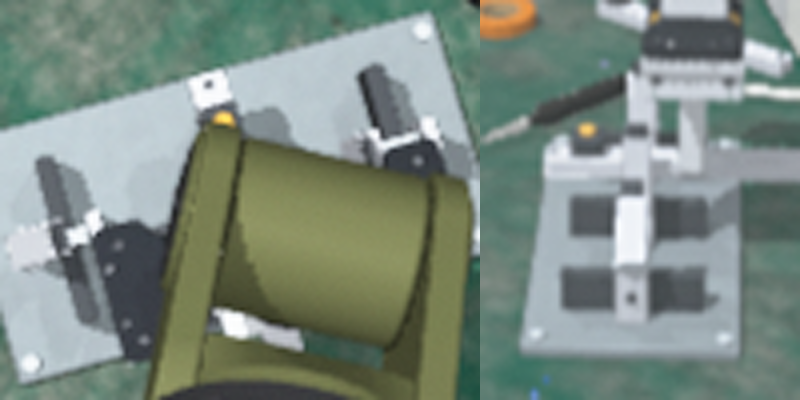

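The side crop shows the beam crossing stand 2, with the weight to the left at about (588,130). It lines up with the spine, so I lower it.

carry_out(
  plan=[
    [[0,0,5,0,0,0,12],[0,0,4,0,0,0,12],[0,0,3,0,0,0,12],[0,0,1,0,0,0,12],[0,0,0,0,0,0,12],[0,0,0,0,0,0,12]],
  ],
)

```text
time_s: 9.98
ee_pos: [0.4799, -0.0679, 0.0536]
eef_rot: [3.141, -0.0, 0.289]
force: [-1.9, 0.1, 1.8]
grip_width: 0.0191
grip_force: 60.0
```

carry_out(
  plan=[
    [[0,0,0,0,0,0,22],[0,0,0,0,0,0,25],[0,0,0,0,0,0,30],[0,0,0,0,0,0,34],[0,0,0,0,0,0,34],[0,0,0,0,0,0,34],[0,0,0,0,0,0,34],[0,0,0,0,0,0,34],[0,0,0,0,0,0,34]],
  ],
  squeeze=60,
)

```text
time_s: 10.73
ee_pos: [0.4798, -0.0679, 0.0534]
eef_rot: [-3.142, -0.0, 0.289]
force: [0.2, 0.1, 1.2]
grip_width: 0.0338
grip_force: 0.0
```

```bash
python3 - <<'E'
from h import *
t=shot('top');s=shot('side');print(telemetry.get_obs()['ee_pos'])
print(screw(t,(300,190,400,260)),screw(s,(310,200,345,240)))
im=np.hstack([cv2.resize(t['pixels'][205:305,290:410],(480,400),interpolation=2),cv2.resize(s['pixels'][190:290,300:380],(320,400),interpolation=2)]);cv2.imwrite('pics/p2.png',im[:,:,::-1])
E
```

```text
[ 0.47984694 -0.06786138  0.05346248]
[((np.float64(345.0), np.float64(235.2)), 13)] [((np.float64(326.5), np.float64(226.0)), 8)]
```

View pics/p2.png

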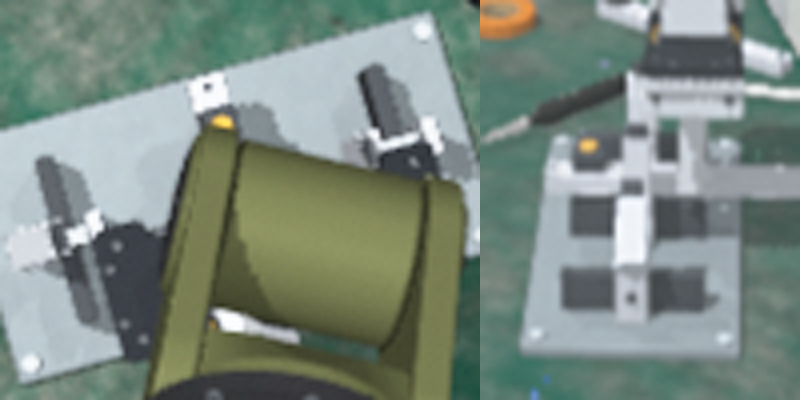

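The side crop shows the beam on stand 2, apparently level, with its screw at (590,146) in the crop. I retreat upward for a clear measurement.

carry_out(
  plan=[
    [[0,0,-10,0,0,0,34],[0,0,-25,0,0,0,34],[0,0,-30,0,0,0,34],[0,0,-35,0,0,0,34],[0,0,-35,0,0,0,34],[-30,0,-20,0,0,0,34],[-35,0,0,0,0,0,34],[-35,0,0,0,0,0,34],[-35,0,0,0,0,0,34],[-20,0,0,0,0,0,34]],
  ],
)

```text
time_s: 11.67
ee_pos: [0.3288, -0.1122, 0.209]
eef_rot: [3.141, -0.0, 0.289]
force: [0.5, -0.3, -0.2]
grip_width: 0.0341
grip_force: 0.0
```

```bash
python3 - <<'E'
from h import *
t=shot('top');s=shot('side');print(telemetry.get_obs()['ee_pos'])
a=screw(t,(300,190,400,260));b=screw(s,(310,200,345,240));print(a,b)
for x in a:
  for y in b: print(tri(t,x[0],s,y[0]))
u=np.array([.9585,.285]);p=np.array([.5172,-.0567])
for tl in(-.16,0,.16):
    print(tl,[ (proj(t,q).round(1),proj(s,q).round(1)) for q in [np.r_[p+u*.037,.085-.037*tl],np.r_[p-u*.132,.066+.132*tl],np.r_[p+u*.068,.066-.068*tl]]])
im=np.hstack([cv2.resize(t['pixels'][205:305,290:410],(480,400),interpolation=2),cv2.resize(s['pixels'][190:290,300:380],(320,400),interpolation=2)]);cv2.imwrite('pics/p3.png',im[:,:,::-1])
E
```

```text
[ 0.32944487 -0.11247146  0.20943127]
[((np.float64(345.0), np.float64(236.2)), 23)] [((np.float64(326.8), np.float64(225.6)), 5)]
(array([ 0.55283349, -0.04599605,  0.08640754]), np.float64(0.0005712039471370631))
-0.16 [(array([[345.2, 236. ]]), array([[327. , 224.2]])), (array([[364. , 308.5]]), array([[385.3, 239.4]])), (array([[341. , 223.4]]), array([[316.3, 228.3]]))]
0 [(array([[345. , 236.2]]), array([[327., 226.]])), (array([[365. , 309.2]]), array([[385.6, 233. ]])), (array([[340.7, 224. ]]), array([[316.4, 231.6]]))]
0.16 [(array([[344.8, 236.5]]), array([[327. , 227.8]])), (array([[366.2, 309.8]]), array([[385.9, 226.6]])), (array([[340.4, 224.6]]), array([[316.4, 234.8]]))]
```

View pics/p3.png

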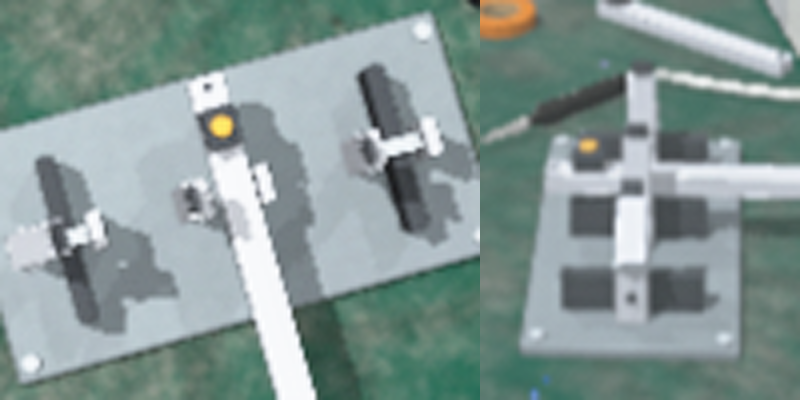

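The top view shows the beam centred in stand 2 with its screw at (345,236). Its triangulated height of 86 mm (85 mm when level) confirms it is balanced. Next I check whether beam 2 has moved before going for it.

```bash
python3 - <<'E'
from h import *
t=shot('top');print(screw(t,(470,170,530,270)))
px=t['pixels'].astype(int);wm=((px.min(2)>170)&(px.max(2)-px.min(2)<30)).astype(np.uint8);z=np.zeros_like(wm);z[170:280,450:530]=wm[170:280,450:530]
n,l,st,ce=cv2.connectedComponentsWithStats(z)
for k in range(1,n):
    if st[k,4]>300: r=cv2.minAreaRect(np.argwhere(l==k)[:,::-1].astype(np.float32));print(r,plane(t,cv2.boxPoints(r),.016).round(4).tolist())
E
```

```text
[((np.float64(480.0), np.float64(170.0)), 5), ((np.float64(504.0), np.float64(194.0)), 21)]
((487.581298828125, 232.053466796875), (8.589110374450684, 73.6209487915039), 19.29004669189453) [[0.4947, -0.3533, 0.016], [0.6638, -0.4152, 0.016], [0.6572, -0.4348, 0.016], [0.4882, -0.3726, 0.016]]
((501.0, 270.5), (17.0, 56.0), 90.0) [[0.5028, -0.3573, 0.016], [0.505, -0.4922, 0.016], [0.4644, -0.4911, 0.016], [0.4624, -0.3567, 0.016]]
```

carry_out(
  plan=[
    [[0,0,0,0,0,0.1065,45],[0,0,0,0,0,0.1065,45],[0,0,0,0,0,0.1065,45],[0,0,0,0,0,0.1065,45],[0,0,0,0,0,0.1065,45],[0,0,0,0,0,0.1065,45],[28,15,0,0,0,0,45],[28,15,0,0,0,0,45],[28,15,0,0,0,0,45],[28,15,0,0,0,0,45],[28,15,0,0,0,0,45],[28,15,0,0,0,0,45],[28,15,0,0,0,0,45],[28,15,0,0,0,0,45],[28,15,0,0,0,0,45],[28,15,0,0,0,0,45],[28,15,0,0,0,0,45],[28,15,0,0,0,0,45],[0,0,0,0,0,0,45],[0,0,0,0,0,0,45]],
  ],
)

```text
time_s: 13.48
ee_pos: [0.5861, -0.3964, 0.2061]
eef_rot: [-3.141, 0.002, -0.35]
force: [-0.3, 0.5, 0.3]
grip_width: 0.0447
grip_force: 0.0
```

carry_out(
  plan=[
    [[-3,0,25,0,0,0,45],[0,0,25,0,0,0,45],[0,0,25,0,0,0,45],[0,0,25,0,0,0,45],[0,0,25,0,0,0,45],[0,0,25,0,0,0,45],[0,0,25,0,0,0,45],[0,0,15,0,0,0,45],[0,0,12.5,0,0,0,45],[0,0,0,0,0,0,45],[0,0,0,0,0,0,45]],
  ],
)

```text
time_s: 14.4
ee_pos: [0.5826, -0.3952, 0.0067]
eef_rot: [3.141, -0.0, -0.35]
force: [-0.4, -1.7, 1.3]
grip_width: 0.0449
grip_force: 0.0
```

```bash
python3 - <<'E'
from h import *
A=[]
for i in range(8):
    shot('top');o=telemetry.get_obs();A.append(np.r_[o['force'],o['moment']])
A=np.array(A);print(A.mean(0).round(3),A.std(0).round(3),o['ee_pos'],o['eef_rot'])
E
```

```text
[-0.09  -0.356  0.064  0.019  0.148 -0.007] [0.416 0.609 0.45  0.027 0.028 0.014] [ 0.58241239 -0.39545152  0.00647213] [ 3.14140610e+00 -6.48645229e-04 -3.50236742e-01]
```

carry_out(
  plan=[
    [[0,0,0,0,0,0,12],[0,0,0,0,0,0,12],[0,0,0,0,0,0,12],[0,0,0,0,0,0,12],[0,0,0,0,0,0,12],[0,0,0,0,0,0,12],[0,0,0,0,0,0,12],[0,0,0,0,0,0,12]],
  ],
  squeeze=60,
)

```text
time_s: 15.47
ee_pos: [0.5822, -0.3954, 0.0059]
eef_rot: [3.141, -0.0, -0.35]
force: [-1.6, -0.6, -0.4]
grip_width: 0.0191
grip_force: 60.0
```

carry_out(
  plan=[
    [[0,0,-10,0,0,0,12],[0,0,-20,0,0,0,12],[0,0,-20,0,0,0,12],[0,0,-20,0,0,0,12],[0,0,-20,0,0,0,12],[0,0,-20,0,0,0,12],[0,0,-20,0,0,0,12],[0,0,-20,0,0,0,12],[0,0,0,0,0,0,12],[0,0,0,0,0,0,12],[0,0,0,0,0,0,12]],
  ],
)

```text
time_s: 16.38
ee_pos: [0.5818, -0.3949, 0.1544]
eef_rot: [-3.141, 0.002, -0.35]
force: [0.1, 0.2, -3.5]
grip_width: 0.0193
grip_force: 60.0
```

```bash
python3 - <<'E'
from h import *
A=[]
for i in range(14):
    c=shot('top');o=telemetry.get_obs();A.append(np.r_[o['force'],o['moment']])
    if i==0:t=c
A=np.array(A);print(A.mean(0).round(3),A.std(0).round(3),o['ee_pos'],o['eef_rot'])
for sc in screw(t,(440,150,560,290)):
  p=plane(t,[sc[0]],o['ee_pos'][2]-.006+.035)[0];d=(p-o['ee_pos'])[:2];print(sc,p,d@[np.cos(-.35),np.sin(-.35)],d@[-np.sin(-.35),np.cos(-.35)])
E
```

```text
[ 3.000e-02 -1.250e-01 -2.671e+00  6.300e-02  2.330e-01  1.000e-03] [0.516 0.625 0.515 0.026 0.027 0.028] [ 0.58227796 -0.39533259  0.15597521] [ 3.14158165e+00 -6.77106104e-05 -3.50222354e-01]
((np.float64(479.5), np.float64(160.0)), 340) [ 0.70471768 -0.31375189  0.18497521] 0.08704268542328654 0.11861899227683873
((np.float64(479.5), np.float64(150.0)), 4) [ 0.72574415 -0.31416697  0.18497521] 0.10693670922497002 0.12543900413912143
((np.float64(533.4), np.float64(180.2)), 28) [ 0.6647243  -0.42410094  0.18497521] 0.08731244006999553 0.0012464647104764234
((np.float64(519.9), np.float64(220.8)), 10) [ 0.58038217 -0.39391817  0.18497521] -0.0022658586570053134 0.0006785994939356267
```

carry_out(
  plan=[
    [[0,0,0,0,0,-0.1065,12],[0,0,0,0,0,-0.1065,12],[0,0,0,0,0,-0.1065,12],[0,0,0,0,0,-0.1065,12],[0,0,0,0,0,-0.1065,12],[0,0,0,0,0,-0.1065,12],[-0.5,-27,0,0,0,0,12],[-0.5,-27,0,0,0,0,12],[-0.5,-27,0,0,0,0,12],[-0.5,-27,0,0,0,0,12],[-0.5,-27,0,0,0,0,12],[-0.5,-27,0,0,0,0,12],[-0.5,-27,0,0,0,0,12],[-0.5,-27,0,0,0,0,12],[-0.5,-27,0,0,0,0,12],[0,0,0,0,0,0,12],[0,0,0,0,0,0,12]],
  ],
)

```text
time_s: 18.5
ee_pos: [0.5088, -0.1629, 0.1566]
eef_rot: [3.141, -0.001, 0.29]
force: [0.0, -0.3, -2.5]
grip_width: 0.0192
grip_force: 60.0
```

```bash
python3 - <<'E'
from h import *
t=shot('top');o=telemetry.get_obs();e=o['ee_pos'];ps=o['eef_rot'][2];print(e,o['eef_rot'])
d=(np.array([.5084,-.1636])-e[:2]);print('move',d@[np.cos(ps),np.sin(ps)],d@[np.sin(ps),-np.cos(ps)])
for sc in screw(t,(300,150,460,270)):
  p=plane(t,[sc[0]],e[2]-.006+.035)[0];d=(p-e)[:2];print(sc,d@[np.cos(ps),np.sin(ps)],d@[-np.sin(ps),np.cos(ps)])
E
```

```text
[ 0.50904259 -0.16371215  0.1564196 ] [ 3.14084123e+00 -6.97806622e-04  2.89517679e-01]
move -0.0005838292740886288 -0.0002909334588617052
((np.float64(394.0), np.float64(212.0)), 29) 0.08857116538676751 0.0006498646878875351
((np.float64(345.0), np.float64(236.2)), 23) 0.06798933459174034 0.10966973467475656
```

carry_out(
  plan=[
    [[-1.3,0,15,0,0,0,12],[0,0,15,0,0,0,12],[0,0,15,0,0,0,12],[0,0,15,0,0,0,12],[0,0,12,0,0,0,12],[0,0,9,0,0,0,12],[0,0,6,0,0,0,12],[0,0,5,0,0,0,12],[0,0,4,0,0,0,12],[0,0,3,0,0,0,12],[0,0,0.5,0,0,0,12],[0,0,0,0,0,0,12],[0,0,0,0,0,0,12]],
  ],
)

```text
time_s: 19.63
ee_pos: [0.5077, -0.1641, 0.0568]
eef_rot: [3.141, -0.0, 0.289]
force: [-0.0, -0.2, -2.4]
grip_width: 0.0196
grip_force: 60.0
```

carry_out(
  plan=[
    [[0,0,1,0,0,0,12],[0,0,0,0,0,0,12],[0,0,0,0,0,0,12]],
  ],
)

```text
time_s: 19.88
ee_pos: [0.5077, -0.1641, 0.0558]
eef_rot: [3.141, -0.001, 0.289]
force: [-1.2, -0.3, -0.9]
grip_width: 0.0194
grip_force: 60.0
```

carry_out(
  plan=[
    [[0,0,0,0,0,0,22],[0,0,0,0,0,0,25],[0,0,0,0,0,0,30],[0,0,0,0,0,0,34],[0,0,0,0,0,0,34],[0,0,0,0,0,0,34],[0,0,0,0,0,0,34],[0,0,0,0,0,0,34],[0,0,0,0,0,0,34]],
  ],
)

```text
time_s: 20.63
ee_pos: [0.5075, -0.164, 0.0554]
eef_rot: [-3.142, 0.0, 0.289]
force: [0.0, 0.3, 1.0]
grip_width: 0.0337
grip_force: 0.0
```

carry_out(
  plan=[
    [[0,0,-10,0,0,0,34],[0,0,-25,0,0,0,34],[0,0,-30,0,0,0,34],[0,0,-35,0,0,0,34],[0,0,-35,0,0,0,34],[-30,0,-20,0,0,0,34],[-35,0,0,0,0,0,34],[-35,0,0,0,0,0,34],[-35,0,0,0,0,0,34],[-35,0,0,0,0,0,34]],
  ],
)

```text
time_s: 21.47
ee_pos: [0.343, -0.2124, 0.2111]
eef_rot: [3.141, -0.001, 0.289]
force: [-0.7, -1.2, 0.6]
grip_width: 0.0344
grip_force: 0.0
```

```bash
cat > chk.py <<'E'
from h import *
import sys
t=shot('top');s=shot('side');o=telemetry.get_obs();print(o['ee_pos'],o['eef_rot'])
ps=.289;u=np.array([np.cos(ps),np.sin(ps)]);v=np.array([-u[1],u[0]])
for n,pv,tb,sb in((2,(.5172,-.0567),(330,220,360,255),(310,205,345,240)),(3,(.5458,-.1525),(370,195,405,235),(310,180,345,206))):
    a=screw(t,tb);b=screw(s,sb);print(n,a,b)
    for x in a:
        for y in b:
            p,e=tri(t,x[0],s,y[0]);d=p[:2]-pv;print('  screw',p.round(4),'res',round(e,4),'along',(d@u).round(4),'across',(d@v).round(4))
im=np.hstack([cv2.resize(t['pixels'][195:295,300:420],(480,400),interpolation=2),cv2.resize(s['pixels'][175:275,300:380],(320,400),interpolation=2)]);cv2.imwrite('pics/'+sys.argv[1],im[:,:,::-1])
E
python3 chk.py q1.png
```

```text
[ 0.34172478 -0.21317875  0.21147421] [ 3.14033920e+00 -3.88775247e-04  2.86180511e-01]
2 [((np.float64(345.0), np.float64(236.2)), 23)] [((np.float64(326.7), np.float64(225.8)), 6)]
  screw [ 0.553  -0.046   0.0857] res 0.0008 along 0.0374 across 0.0
3 [((np.float64(388.0), np.float64(221.5)), 26)] [((np.float64(310.4), np.float64(192.3)), 7)]
  screw [ 0.604  -0.1228  0.1491] res 0.053 along 0.0643 across 0.0118
```

View pics/q1.png

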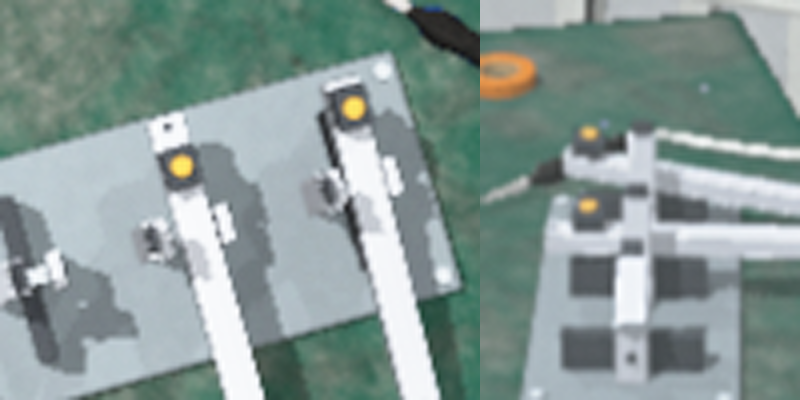

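Stand 2's beam is still level (screw z 86 mm). The beam on stand 3 has tipped towards the robot: in the side crop its right end sits low and the screw is at about (588,133). Its balance point therefore lies nearer the robot, and the beam has to go further along +x.

```bash
python3 - <<'E'
from h import *
t=shot('top');s=shot('side');b=screw(s,(318,203,335,216));print(b)
a=screw(t,(370,195,405,235))[0][0];p,e=tri(t,a,s,b[0][0])
u=np.array([np.cos(.289),np.sin(.289)]);d=p[:2]-np.array([.5458,-.1525]);print(p,e,d@u,d@[-u[1],u[0]])
o=telemetry.get_obs();d=np.array([.5077,-.164])-o['ee_pos'][:2];c=o['eef_rot'][2];print(o['ee_pos'],c,d@[np.cos(c),np.sin(c)],d@[np.sin(c),-np.cos(c)])
E
```

```text
[]Traceback (most recent call last):
  File "<stdin>", line 3, in <module>
IndexError: list index out of range
```

```bash
python3 - <<'E'
from h import *
t=shot('top');s=shot('side');px=s['pixels'].astype(int)[203:216,318:335];m=(px[...,0]-px[...,2]>50);w=(px[...,0]-px[...,2])*m
ys,xs=np.mgrid[203:216,318:335];b=(float((xs*w).sum()/w.sum()),float((ys*w).sum()/w.sum()));print(b,m.sum())
a=screw(t,(370,195,405,235))[0][0];p,e=tri(t,a,s,b)
u=np.array([np.cos(.289),np.sin(.289)]);d=p[:2]-np.array([.5458,-.1525]);print(a,p,e,d@u,d@[-u[1],u[0]])
o=telemetry.get_obs();d=np.array([.5077,-.164])-o['ee_pos'][:2];c=o['eef_rot'][2];print(o['ee_pos'],c,d@[np.cos(c),np.sin(c)],d@[np.sin(c),-np.cos(c)])
E
```

```text
(326.8621830209482, 207.94377067254686) 10
(np.float64(388.0), np.float64(221.6)) [ 0.58675671 -0.14090746  0.09287859] 0.0011180752097351987 0.04256201285647997 -0.0005606210200313246
[ 0.34523889 -0.21236592  0.21087004] 0.28916732905434284 0.16950773688006698 -3.137043221125568e-05
```

The level-equivalent offset of the screw is 48 mm. The tip means the balance point lies 52–58 mm from the screw, so I shift the beam +7 mm. To do that I re-grip it, lift, shift, level it with the wrist and set it down.

carry_out(
  plan=[
    [[28.2,0,0,0,0,0,34],[28.2,0,0,0,0,0,34],[28.2,0,0,0,0,0,34],[28.2,0,0,0,0,0,34],[28.2,0,0,0,0,0,34],[28.2,0,0,0,0,0,34],[0,0,20,0,0,0,34],[0,0,20,0,0,0,34],[0,0,20,0,0,0,34],[0,0,20,0,0,0,34],[0,0,20,0,0,0,34],[0,0,20,0,0,0,34],[0,0,15,0,0,0,34],[0,0,10,0,0,0,34],[0,0,8,0,0,0,34],[0,0,6,0,0,0,34],[0,0,0,0,0,0,34],[0,0,0,0,0,0,34]],
  ],
)

```text
time_s: 23.27
ee_pos: [0.5071, -0.1642, 0.0518]
eef_rot: [3.141, -0.0, 0.289]
force: [0.8, 0.0, 0.1]
grip_width: 0.0338
grip_force: 0.0
```

Now I grip, lift 14 mm, shift +7 mm, and level by turning −0.16 rad about the tool's y axis.

carry_out(
  plan=[
    [[0,0,1,0,0,0,12],[0,0,0,0,0,0,12],[0,0,0,0,0,0,12],[0,0,0,0,0,0,12],[0,0,0,0,0,0,12],[0,0,0,0,0,0,12],[0,0,0,0,0,0,12],[0,0,-5,0,0,0,12],[0,0,-9,0,0,0,12],[7.5,0,0,0,0,0,12],[0,0,0,0,-0.08,0,12],[0,0,0,0,-0.08,0,12],[0,0,0,0,0,0,12],[0,0,0,0,0,0,12],[0,0,0,0,0,0,12]],
  ],
  squeeze=60,
)

```text
time_s: 24.52
ee_pos: [0.5139, -0.1619, 0.0641]
eef_rot: [-3.141, 0.158, 0.289]
force: [-0.1, 0.1, -3.1]
grip_width: 0.019
grip_force: 60.0
```

```bash
python3 - <<'E'
from h import *
t=shot('top');s=shot('side');o=telemetry.get_obs();print(o['ee_pos'],o['eef_rot'])
px=s['pixels'].astype(int)[190:216,314:340];m=(px[...,0]-px[...,2]>50);w=(px[...,0]-px[...,2])*m
ys,xs=np.mgrid[190:216,314:340];b=(float((xs*w).sum()/w.sum()),float((ys*w).sum()/w.sum()));print(b,m.sum())
for a in screw(t,(370,190,410,235)):
    p,e=tri(t,a[0],s,b);u=np.array([np.cos(.289),np.sin(.289)]);d=p[:2]-np.array([.5458,-.1525]);print(a,p,e,d@u,d@[-u[1],u[0]],p-o['ee_pos'])
im=cv2.resize(s['pixels'][170:260,300:420],(800,600),interpolation=2);cv2.imwrite('pics/l3.png',im[:,:,::-1])
E
```

```text
[ 0.51367856 -0.16220103  0.06447525] [-3.1413634   0.1586244   0.28845908]
(322.79498861047836, 208.0113895216401) 10
```

View pics/l3.png

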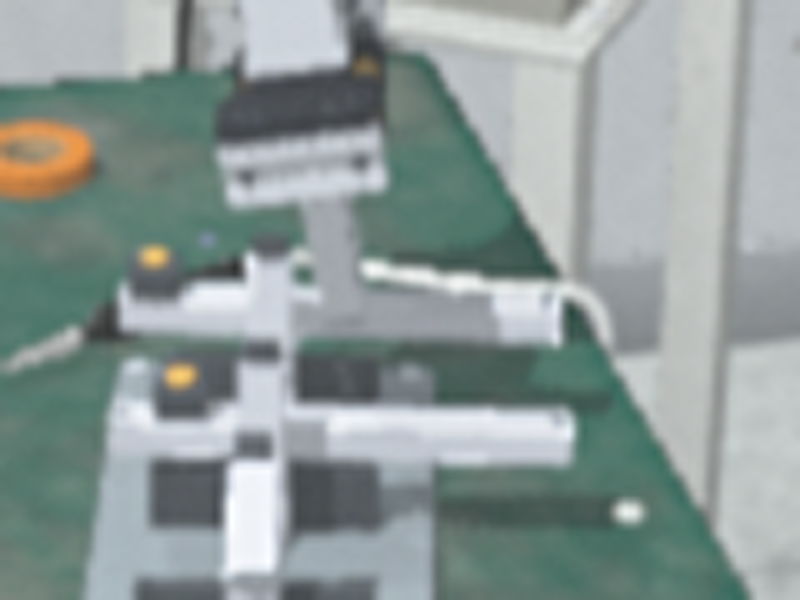

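The held beam now lies parallel to the level beam on stand 2: its lower edge runs from (120,335) to (565,345), and the other's from (112,455) to (575,465). I check its offset along x with the screw ray at (322.9,208.4).

```bash
python3 - <<'E'
from h import *
s=shot('side');u=np.array([np.cos(.289),np.sin(.289)])
for uv,z,pv in(((322.9,208.3),.0923,(.5458,-.1525)),((326.7,225.8),.085,(.5172,-.0567))):
  for dz in(-.003,0,.003):
    p=plane(s,[uv],z+dz)[0];d=p[:2]-np.array(pv);print(p.round(4),d@u,d@[-u[1],u[0]])
E
```

```text
[ 0.6004 -0.1414  0.0893] 0.05549659954381438 -0.0048854040291321215
[ 0.5983 -0.1357  0.0923] 0.05506474112392008 0.0011081958803395402
[ 0.5961 -0.1301  0.0953] 0.05463288270402575 0.007101795789811448
[ 0.5558 -0.0524  0.082 ] 0.03823605687018686 -0.006852697347430215
[ 0.5539 -0.0472  0.085 ] 0.03787728676155469 -0.0013057899234009771
[ 0.552  -0.0419  0.088 ] 0.037518516652922704 0.004241117500628439
```

carry_out(
  plan=[
    [[0.5,0,3,0,0,0,12],[0.5,0,3,0,0,0,12],[0,0,0,0,0,0,12],[0,0,0,0,0,0,12]],
  ],
)

```text
time_s: 25.0
ee_pos: [0.5138, -0.1621, 0.0581]
eef_rot: [-3.141, 0.16, 0.289]
force: [-0.1, 0.3, -2.2]
grip_width: 0.0189
grip_force: 60.0
```

carry_out(
  plan=[
    [[0.2,0,1.0,0,0,0,12],[0,0,0,0,0,0,12],[0,0,0,0,0,0,12],[0,0,0,0,0,0,12]],
  ],
)

```text
time_s: 25.33
ee_pos: [0.514, -0.1621, 0.0574]
eef_rot: [3.142, 0.16, 0.289]
force: [-0.1, 0.5, -1.9]
grip_width: 0.0192
grip_force: 60.0
```

```bash
python3 - <<'E'
from h import *
A=[]
for i in range(5): shot('top');A.append(telemetry.get_obs()['force'])
print(np.mean(A,0))
E
```

```text
[-0.02160165  0.02704938 -2.34983488]
```

carry_out(
  plan=[
    [[0.15,0,0.8,0,0,0,12],[0,0,0,0,0,0,12],[0,0,0,0,0,0,12],[0,0,0,0,0,0,12]],
  ],
)

```text
time_s: 25.92
ee_pos: [0.514, -0.1622, 0.0568]
eef_rot: [3.141, 0.16, 0.289]
force: [-2.4, 0.9, 2.9]
grip_width: 0.0193
grip_force: 60.0
```

```bash
python3 - <<'E'
from h import *
A=[]
for i in range(5): shot('top');A.append(telemetry.get_obs()['force'])
print(np.mean(A,0),telemetry.get_obs()['ee_pos'])
E
```

```text
[-2.75861451 -0.08621224  4.19433724] [ 0.51399808 -0.16218891  0.05666644]
```

carry_out(
  plan=[
    [[0,0,0,0,0,0,22],[0,0,0,0,0,0,25],[0,0,0,0,0,0,30],[0,0,0,0,0,0,34],[0,0,0,0,0,0,34],[0,0,0,0,0,0,34],[0,0,0,0,0,0,34],[0,0,0,0,0,0,34],[-1.6,0,-10,0,0,0,34],[-4,0,-25,0,0,0,34],[-4.8,0,-30,0,0,0,34],[-4.8,0,-30,0,0,0,34],[-5.6,0,-35,0,0,0,34],[-3,0,-20,0,0.08,0,34],[0,0,0,0,0.08,0,34],[-30,0,0,0,0,0,34],[-35,0,0,0,0,0,34],[-35,0,0,0,0,0,34],[-35,0,0,0,0,0,34],[-35,0,0,0,0,0,34]],
  ],
)

```text
time_s: 27.83
ee_pos: [0.3498, -0.2104, 0.209]
eef_rot: [3.141, -0.001, 0.289]
force: [0.2, -1.6, 0.5]
grip_width: 0.0345
grip_force: 0.0
```

```bash
sed -i 's/(310,180,345,206)/(314,196,340,216)/; s/(310,205,345,240)/(314,218,345,240)/' chk.py; sed -i 's/>120)&(hsv\[...,2\]>120)/>100)\&(hsv[...,2]>110)/' h.py; python3 chk.py q2.png
```

```text
[ 0.34862086 -0.21113612  0.20945326] [ 3.14032642e+00 -4.42250550e-04  2.86358299e-01]
2 [((np.float64(345.0), np.float64(236.1)), 26)] [((np.float64(326.7), np.float64(225.9)), 9)]
  screw [ 0.5532 -0.0461  0.0853] res 0.0006 along 0.0375 across -0.0001
3 [((np.float64(384.3), np.float64(214.6)), 29)] [((np.float64(320.9), np.float64(212.9)), 8)]
  screw [ 0.6046 -0.1354  0.0757] res 0.0005 along 0.0612 across -0.0004
```

View pics/q2.png

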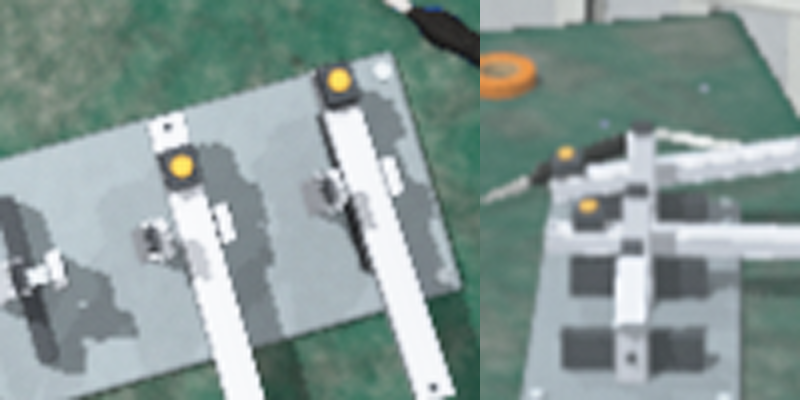

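Now the beam on stand 3 tips the other way: the weight is down, the screw z is 76 mm, and the level-equivalent offset is 55.6 mm. The balance point must lie between the two placings, at about 51.8 mm, so I re-grip and shift −3.8 mm.

carry_out(
  plan=[
    [[28.7,0,0,0,0,0,34],[28.7,0,0,0,0,0,34],[28.7,0,0,0,0,0,34],[28.7,0,0,0,0,0,34],[28.7,0,0,0,0,0,34],[28.7,0,0,0,0,0,34],[0,0,20,0,0,0,34],[0,0,20,0,0,0,34],[0,0,20,0,0,0,34],[0,0,20,0,0,0,34],[0,0,20,0,0,0,34],[0,0,20,0,0,0,34],[0,0,15,0,0,0,34],[0,0,11,0,0,0,34],[0,0,0,0,0,0,34],[0,0,0,0,0,0,34]],
  ],
)

```text
time_s: 29.27
ee_pos: [0.5169, -0.1612, 0.0628]
eef_rot: [-3.142, 0.0, 0.289]
force: [-0.1, -0.4, -1.0]
grip_width: 0.0341
grip_force: 0.0
```

carry_out(
  plan=[
    [[0,0,0,0,0,0,12],[0,0,0,0,0,0,12],[0,0,0,0,0,0,12],[0,0,0,0,0,0,12],[0,0,0,0,0,0,12],[0,0,0,0,0,0,12],[0,0,0,0,0,0,12],[0,0,-5,0,0,0,12],[0,0,-5,0,0,0,12],[-3.8,0,0,0,0,0,12],[0,0,0,0,0.08,0,12],[0,0,0,0,0.08,0,12],[0,0,0,0,0,0,12],[0,0,0,0,0,0,12],[0,0,0,0,0,0,12]],
  ],
  squeeze=60,
)

```text
time_s: 30.52
ee_pos: [0.5129, -0.1626, 0.0726]
eef_rot: [3.141, -0.158, 0.289]
force: [1.2, -0.5, -3.1]
grip_width: 0.0195
grip_force: 60.0
```

```bash
cat > held.py <<'E'
from h import *
s=shot('side');o=telemetry.get_obs();print(o['ee_pos'],o['eef_rot'],o['force'])
u=np.array([np.cos(.289),np.sin(.289)]);v=np.array([-u[1],u[0]]);pv=np.array([.5458,-.1525])
for b in screw(s,(310,196,340,217)):
    oo,d=ray(s,[b[0]]);d=d[0];k=((np.r_[pv,0]-oo)[:2]@v)/(d[:2]@v);p=oo+k*d;print(b,p,'along',(p[:2]-pv)@u)
# slope of the upper edges of both beams in the side view
g=cv2.cvtColor(s['pixels'],cv2.COLOR_RGB2GRAY)
cv2.imwrite('pics/_h.png',s['pixels'][170:260,300:420,::-1])
E
python3 held.py
```

```text
[ 0.5131071  -0.1624757   0.07252791] [ 3.14143825 -0.15837694  0.28908565] [ 0.03292407 -0.60067028 -1.31867793]
((np.float64(323.0), np.float64(206.3)), 7) [ 0.59828443 -0.13689512  0.09852133] along 0.05475516342090479
```

Working through the tilt geometry, the held screw is at 54–54.8 mm and the target is about 52.6 mm. So I shift another −1.8 mm while lowering.

carry_out(
  plan=[
    [[-1.8,0,0,0,0,0,12],[-0.45,0,2.8,0,0,0,12],[-0.45,0,2.8,0,0,0,12],[-0.45,0,2.8,0,0,0,12],[-0.45,0,2.8,0,0,0,12],[0,0,0,0,0,0,12],[0,0,0,0,0,0,12]],
  ],
)

```text
time_s: 31.15
ee_pos: [0.5111, -0.1629, 0.0605]
eef_rot: [-3.141, -0.16, 0.289]
force: [0.8, -0.4, -2.8]
grip_width: 0.0193
grip_force: 60.0
```

```bash
python3 held.py; python3 - <<'E'
from h import *
A=[]
for i in range(4): s=shot('side');A.append(telemetry.get_obs()['force'])
print(np.mean(A,0))
cv2.imwrite('pics/l4.png',cv2.resize(s['pixels'][170:260,300:420],(800,600),interpolation=2)[:,:,::-1])
E
```

```text
[ 0.51117421 -0.16293879  0.060719  ] [-3.14150109 -0.15984257  0.28878213] [-0.09363253  0.21966485 -2.30736124]
((np.float64(323.9), np.float64(209.9)), 8) [ 0.59580295 -0.13763292  0.08637184] along 0.05216632089147017
[-0.02128039 -0.58266257 -2.33361144]
```

View pics/l4.png

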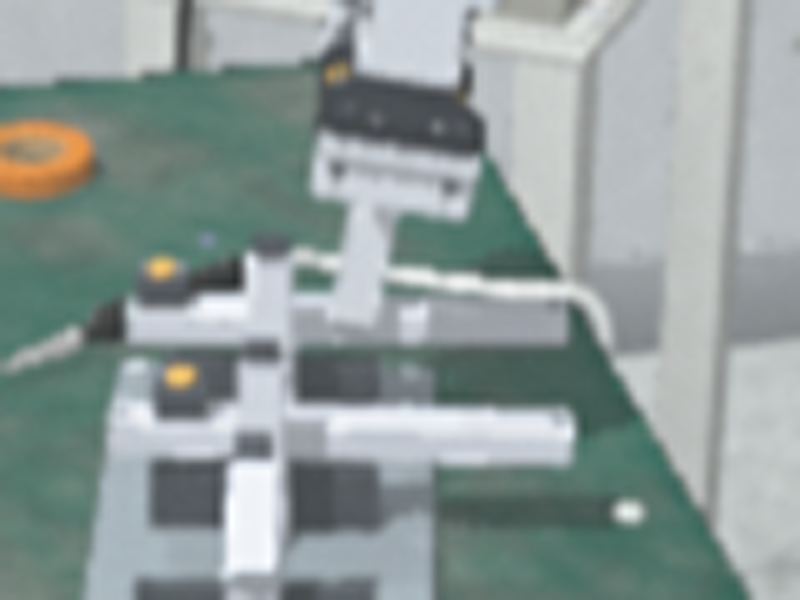

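The held beam is almost level; its lower edge runs from (128,342) to (565,345). I add a 0.02 rad trim, then lower to contact.

carry_out(
  plan=[
    [[0,0,0,0,0.02,0,12],[-0.2,0,1.2,0,0,0,12],[0,0,0,0,0,0,12],[0,0,0,0,0,0,12],[0,0,0,0,0,0,12],[0,0,0,0,0,0,12]],
  ],
)

```text
time_s: 31.9
ee_pos: [0.5112, -0.1629, 0.0596]
eef_rot: [3.142, -0.18, 0.289]
force: [0.2, 0.5, -2.8]
grip_width: 0.0194
grip_force: 60.0
```

```bash
cat > f.py <<'E'
from h import *
A=[]
for i in range(4): s=shot('side');A.append(telemetry.get_obs()['force'])
print(np.mean(A,0))
E
python3 f.py
```

```text
[ 0.1075243   0.11494345 -2.58327085]
```

carry_out(
  plan=[
    [[-0.16,0,1,0,0,0,12],[0,0,0,0,0,0,12],[0,0,0,0,0,0,12],[0,0,0,0,0,0,12]],
  ],
)

```text
time_s: 32.43
ee_pos: [0.5112, -0.1629, 0.0585]
eef_rot: [-3.142, -0.18, 0.289]
force: [-0.2, 0.2, -2.9]
grip_width: 0.0194
grip_force: 60.0
```

```bash
python3 f.py
```

```text
[-0.25714054  0.33639232 -2.40318928]
```

carry_out(
  plan=[
    [[-0.16,0,1,0,0,0,12],[0,0,0,0,0,0,12],[0,0,0,0,0,0,12],[0,0,0,0,0,0,12]],
  ],
)

```text
time_s: 32.97
ee_pos: [0.5112, -0.1629, 0.0575]
eef_rot: [3.142, -0.18, 0.289]
force: [0.2, -0.8, -2.5]
grip_width: 0.0195
grip_force: 60.0
```

```bash
python3 f.py; python3 held.py
```

```text
[ 0.42560881  0.03157804 -2.50915085]
[ 0.51120086 -0.16293026  0.05751617] [-3.14155477 -0.1799563   0.28870942] [ 0.69706763 -0.1961416  -2.09418997]
((np.float64(324.0), np.float64(210.3)), 7) [ 0.59552618 -0.13771521  0.08501688] along 0.05187757193833378
```

carry_out(
  plan=[
    [[-0.16,0,0.8,0,0,0,12],[0,0,0,0,0,0,12],[0,0,0,0,0,0,12],[0,0,0,0,0,0,12]],
  ],
)

```text
time_s: 33.55
ee_pos: [0.5113, -0.163, 0.0569]
eef_rot: [3.141, -0.18, 0.289]
force: [-3.3, 0.4, 3.0]
grip_width: 0.0192
grip_force: 60.0
```

```bash
python3 f.py
```

```text
[-2.41127302  0.01635621  3.21029383]
```

Contact made. I release and retreat straight up.

carry_out(
  plan=[
    [[0,0,0,0,0,0,20],[0,0,0,0,0,0,21],[0,0,0,0,0,0,23],[0,0,0,0,0,0,27],[0,0,0,0,0,0,32],[0,0,0,0,0,0,34],[0,0,0,0,0,0,34],[0,0,0,0,0,0,34],[1.8,0,-10,0,0,0,34],[4.5,0,-25,0,0,0,34],[5.4,0,-30,0,0,0,34],[5.4,0,-30,0,0,0,34],[6.3,0,-35,0,0,0,34],[3.6,0,-20,0,-0.09,0,34],[0,0,0,0,-0.09,0,34],[-30,0,0,0,0,0,34],[-35,0,0,0,0,0,34],[-35,0,0,0,0,0,34],[-35,0,0,0,0,0,34],[-35,0,0,0,0,0,34]],
  ],
)

```text
time_s: 35.42
ee_pos: [0.3464, -0.2114, 0.2097]
eef_rot: [3.141, -0.0, 0.289]
force: [-0.1, -0.1, -0.1]
grip_width: 0.0339
grip_force: 0.0
```

```bash
python3 chk.py q3.png
```

```text
[ 0.34512859 -0.21214734  0.21011472] [ 3.14040628e+00 -1.74707627e-04  2.86075303e-01]
2 [((np.float64(345.0), np.float64(236.1)), 26)] [((np.float64(326.7), np.float64(225.9)), 9)]
  screw [ 0.5532 -0.0461  0.0853] res 0.0006 along 0.0375 across -0.0001
3 [((np.float64(386.1), np.float64(218.2)), 25)] [((np.float64(324.0), np.float64(210.3)), 7)]
  screw [ 0.5953 -0.138   0.0849] res 0.0007 along 0.0515 across -0.0002
```

Both beams are level: the screw heights are 85.3 and 84.9 mm against 85 mm expected, and the beams are centred between the cheeks. Now the caps. With the fingers closed I come down on the +y side of cap 3, 70 mm from the pivot and 45 mm above the edge.

carry_out(
  plan=[
    [[26.2,-8.75,0,0,0,0,0],[26.2,-8.75,0,0,0,0,0],[26.2,-8.75,0,0,0,0,0],[26.2,-8.75,0,0,0,0,0],[26.2,-8.75,0,0,0,0,0],[26.2,-8.75,0,0,0,0,0],[26.2,-8.75,0,0,0,0,0],[26.2,-8.75,0,0,0,0,0],[0,0,20,0,0,0,0],[0,0,20,0,0,0,0],[0,0,20,0,0,0,0],[0,0,20,0,0,0,0],[0,0,0,0,0,0,0],[0,0,0,0,0,0,0]],
  ],
  squeeze=10,
)

```text
time_s: 36.68
ee_pos: [0.5291, -0.0843, 0.1294]
eef_rot: [-3.141, 0.001, 0.289]
force: [-0.6, 0.2, -0.4]
grip_width: 0.0005
grip_force: 0.0
```

carry_out(
  plan=[
    [[-3.5,0,10,0,0,0,0],[0,0,12,0,0,0,0],[0,0,12,0,0,0,0],[0,0,0,0,0,0,0],[0,8,0,0,0,0,0],[0,10,0,0,0,0,0],[0,10,0,0,0,0,0],[0,10,0,0,0,0,0],[0,10,0,0,0,0,0],[0,10,0,0,0,0,0],[0,10,0,0,0,0,0],[0,0,0,0,0,0,0]],
  ],
)

```text
time_s: 37.68
ee_pos: [0.5453, -0.1527, 0.0951]
eef_rot: [3.141, -0.0, 0.287]
force: [-0.3, 0.3, -0.3]
grip_width: 0.0003
grip_force: 0.0
```

```bash
python3 chk.py q4.png
```

```text
[ 0.54491183 -0.15117021  0.09493418] [-3.14144011e+00  2.60753348e-04  2.88109307e-01]
2 [((np.float64(345.0), np.float64(236.1)), 26)] [((np.float64(326.7), np.float64(225.9)), 9)]
  screw [ 0.5532 -0.0461  0.0853] res 0.0006 along 0.0375 across -0.0001
3 [((np.float64(384.4), np.float64(217.4)), 5)] [((np.float64(323.9), np.float64(210.1)), 8)]
  screw [ 0.5954 -0.1341  0.0875] res 0.0018 along 0.0528 across 0.0035
```

carry_out(
  plan=[
    [[0,6,0,0,0,0,0],[0,6,0,0,0,0,0],[0,2,3,0,0,0,0],[0,0,4,0,0,0,0],[0,0,4,0,0,0,0],[0,0,4,0,0,0,0],[0,0,3,0,0,0,0],[0,0,2,0,0,0,0],[0,0,0,0,0,0,0],[0,0,0,0,0,0,0]],
  ],
)

```text
time_s: 38.62
ee_pos: [0.5489, -0.1641, 0.075]
eef_rot: [-3.141, 0.0, 0.289]
force: [0.2, 0.0, -0.1]
grip_width: 0.0003
grip_force: 0.0
```

Pressing down gently to seat it.

carry_out(
  plan=[
    [[0,0,0.7,0,0,0,0],[0,0,0.5,0,0,0,0],[0,0,0,0,0,0,0],[0,0,0,0,0,0,0]],
  ],
)

```text
time_s: 38.95
ee_pos: [0.5491, -0.1642, 0.0742]
eef_rot: [3.141, -0.0, 0.289]
force: [-1.5, -0.2, 4.3]
grip_width: 0.0006
grip_force: 1.8
```

```bash
python3 f.py
```

```text
[-1.11893224  0.91920029  4.19052704]
```

carry_out(
  plan=[
    [[0,0,0.4,0,0,0,0],[0,0,0,0,0,0,0],[0,0,-20,0,0,0,0],[0,0,-25,0,0,0,0],[0,0,-25,0,0,0,0],[0,0,-25,0,0,0,0],[0,-26,0,0,0,0,0],[0,-26,0,0,0,0,0],[0,-26,0,0,0,0,0],[0,-26,0,0,0,0,0],[0,-26,0,0,0,0,0],[0,-26,0,0,0,0,0],[0,-26,0,0,0,0,0],[0,0,0,0,0,0,0],[0,0,0,0,0,0,0]],
  ],
)

```text
time_s: 40.4
ee_pos: [0.497, 0.0109, 0.1685]
eef_rot: [3.141, 0.0, 0.291]
force: [-0.5, -0.2, 0.1]
grip_width: 0.0003
grip_force: 0.0
```

```bash
python3 chk.py q5.png; python3 - <<'E'
from h import *
e=telemetry.get_obs()['ee_pos'];u=np.array([np.cos(.289),np.sin(.289)]);d=e[:2]-[.5172,-.0567];print(d@u,d@[-u[1],u[0]])
# white cap top 3 in the top view: expect centre near y=-11..  at z=.074
t=shot('top');u3=np.array([.5458,-.1525])
v=np.array([-u[1],u[0]])
for y in(-.034,-.03,-.022,0,.02): q=proj(t,np.r_[u3+v*y,.074])[0];print(y,q.round(1),t['pixels'][int(round(q[1])),int(round(q[0]))])
E
```

```text
[0.49730555 0.00972475 0.16843124] [3.14142394e+00 7.86022088e-05 2.88703747e-01]
2 [] [((np.float64(326.7), np.float64(225.9)), 9)]
3 [((np.float64(386.0), np.float64(218.0)), 25)] [((np.float64(323.9), np.float64(210.1)), 8)]
  screw [ 0.5955 -0.1377  0.0857] res 0.0006 along 0.0519 across 0.0
-0.00013876726277533072 0.06933986486466814
-0.034 [406.  236.5] [120 132 133]
-0.03 [404.3 237. ] [ 99 103 111]
-0.022 [400.9 237.9] [113 118 126]
0 [391.6 240.5] [249 250 252]
0.02 [383.2 242.9] [249 250 252]
```

carry_out(
  plan=[
    [[0,0,20,0,0,0,0],[0,0,20,0,0,0,0],[0,0,20,0,0,0,0],[0,0,13,0,0,0,0],[0,0,0,0,0,0,0],[0,8,0,0,0,0,0],[0,10,0,0,0,0,0],[0,10,0,0,0,0,0],[0,10,0,0,0,0,0],[0,10,0,0,0,0,0],[0,10,0,0,0,0,0],[0,10,0,0,0,0,0],[0,6,0,0,0,0,0],[0,6,0,0,0,0,0],[0,0,0,0,0,0,0]],
  ],
)

```text
time_s: 41.8
ee_pos: [0.5201, -0.0674, 0.0955]
eef_rot: [3.141, 0.0, 0.288]
force: [-0.1, 0.2, 0.1]
grip_width: 0.0003
grip_force: 0.0
```

carry_out(
  plan=[
    [[0,2,3,0,0,0,0],[0,0,4,0,0,0,0],[0,0,4,0,0,0,0],[0,0,4,0,0,0,0],[0,0,3,0,0,0,0],[0,0,2,0,0,0,0],[0,0,0,0,0,0,0],[0,0,0,0,0,0,0]],
  ],
)

```text
time_s: 42.47
ee_pos: [0.5204, -0.0683, 0.0754]
eef_rot: [-3.141, 0.0, 0.289]
force: [0.5, -0.7, -0.7]
grip_width: 0.0006
grip_force: 0.0
```

carry_out(
  plan=[
    [[0,0,0.8,0,0,0,0],[0,0,0.6,0,0,0,0],[0,0,0,0,0,0,0],[0,0,0,0,0,0,0]],
  ],
)

```text
time_s: 42.8
ee_pos: [0.5206, -0.0684, 0.0743]
eef_rot: [3.141, -0.0, 0.289]
force: [-0.1, 0.2, 1.6]
grip_width: 0.0004
grip_force: 0.6
```

```bash
python3 f.py
```

```text
[ 0.20795631 -0.02485276  1.96843794]
```

carry_out(
  plan=[
    [[0,0,0.6,0,0,0,0],[0,0,0,0,0,0,0],[0,0,0,0,0,0,0]],
  ],
)

```text
time_s: 43.25
ee_pos: [0.5207, -0.0684, 0.0741]
eef_rot: [3.141, -0.0, 0.289]
force: [-2.1, -0.5, 7.3]
grip_width: 0.0008
grip_force: 3.7
```

carry_out(
  plan=[
    [[0,0,-20,0,0,0,0],[0,0,-25,0,0,0,0],[0,0,-25,0,0,0,0],[0,0,-25,0,0,0,0],[0,0,-25,0,0,0,0],[-30,0,0,0,0,0,0],[-35,0,0,0,0,0,0],[-35,0,0,0,0,0,0],[-35,0,0,0,0,0,0],[-35,0,0,0,0,0,0],[0,0,0,0,0,0,0]],
  ],
)

```text
time_s: 44.17
ee_pos: [0.3538, -0.1173, 0.1934]
eef_rot: [-3.142, 0.001, 0.287]
force: [-0.3, 0.1, -0.1]
grip_width: 0.0006
grip_force: 0.0
```

```bash
python3 chk.py q6.png; python3 - <<'E'
from h import *
t=shot('top');s=shot('side');u=np.array([np.cos(.289),np.sin(.289)]);v=np.array([-u[1],u[0]])
g=t['pixels'].min(2).astype(int);gs=s['pixels'].min(2).astype(int)
for n,pv in((2,[.5172,-.0567]),(3,[.5458,-.1525])):
    ys=np.arange(-.044,.046,.004)
    print(n,[(int(round(y*1000)),int(g[int(round(q[1])),int(round(q[0]))])) for y in ys for q in [proj(t,np.r_[np.array(pv)+v*y,.074])[0]]])
    # where an open cap's tip would be seen from the side (th=1.85) vs shut
    print([ (z,s['pixels'][int(round(q[1])),int(round(q[0]))].tolist()) for z in(.08,.09,.10,.11) for q in [proj(s,np.r_[np.array(pv)+v*.045,z])[0]]])
E
```

```text
[ 0.35730497 -0.11709828  0.19395004] [ 3.14080723e+00 -1.09419562e-03  2.87262188e-01]
2 [((np.float64(345.0), np.float64(236.1)), 26)] [((np.float64(326.7), np.float64(225.9)), 9)]
  screw [ 0.5532 -0.0461  0.0853] res 0.0006 along 0.0375 across -0.0001
3 [((np.float64(386.0), np.float64(218.0)), 25)] [((np.float64(323.9), np.float64(210.1)), 8)]
  screw [ 0.5955 -0.1377  0.0857] res 0.0006 along 0.0519 across 0.0
2 [(-44, 170), (-40, 139), (-36, 114), (-32, 93), (-28, 100), (-24, 100), (-20, 214), (-16, 248), (-12, 248), (-8, 248), (-4, 248), (0, 249), (4, 249), (8, 249), (12, 249), (16, 249), (20, 249), (24, 234), (28, 195), (32, 176), (36, 175), (40, 177), (44, 180)]
[(0.08, [132, 138, 145]), (0.09, [235, 239, 243]), (0.1, [232, 236, 241]), (0.11, [172, 179, 187])]
3 [(-44, 89), (-40, 106), (-36, 87), (-32, 102), (-28, 99), (-24, 98), (-20, 229), (-16, 247), (-12, 247), (-8, 248), (-4, 247), (0, 247), (4, 248), (8, 248), (12, 248), (16, 247), (20, 248), (24, 237), (28, 221), (32, 113), (36, 171), (40, 170), (44, 172)]
[(0.08, [184, 191, 200]), (0.09, [233, 238, 242]), (0.1, [234, 238, 243]), (0.11, [132, 137, 145])]
```

Both caps are shut: white tops from −22 to +24 mm and dark tabs out to −34 mm, as expected. Both beams are still level, and the arm is clear.

```bash
python3 -c "
from station import ctrl;print(ctrl.hand_in())"
```

```text
the job is handed in; nothing more can be done
None
```

I handed the job in with both beams on the bench balanced level, one on the middle stand and one on the right stand, and the caps of those two stands shut over them; the hand-in returned no verdict.

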